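Lock the gold away in the stock box

TASK

Put the brass-lidded tin of gold grain away: set it down gently, standing upright, in the empty compartment of the blue stock box. Then fold the lid all the way shut without slamming it, and turn the red key slowly clockwise, back and forth if need be, to find the place where the bolt slides home and the box is locked; leave the key in the lock and the other things on the bench where they are.

Things in the scene. Friction and masses are not known exactly. Their poses are not given: they have to be found in the camera images.
- tin_center (a point): Centre (half-way up, 23.5 mm above its foot) of the tin of gold grain: an upright aluminium cylinder 44 mm in diameter and 47 mm tall with a brass-coloured screw lid, about 0.22 kg. It stands loose on the 4 mm thick steel soldering plate, beside a black soldering block (which rises 30 mm above the bench).
- box: Blue steel stock box, bolted down, 170 mm deep (its own x) by 250 mm wide (y), walls 3 mm. Origin: centre of its underside; x points from its front (the robot's side) to its hinge, z up. Open rim 70 mm above the bench. A divider (top 48 mm above the bench) at y = +4 mm parts it: the +y half is filled with black ring foam with rings, the -y half is the empty compartment.
- empty_half (a point): Middle of the floor of the empty compartment, 3 mm above the bench (box x = 0, y = -60 mm); axes as the box's. The compartment is clear for 82 mm to front and back (x) and 62 mm to either side (y); only the keeper lip sticks 9 mm inwards from the front wall at the rim, within 30 mm of the box's middle.
- lid (a joint): Angle of the lid in rad: 0 shut and flush, 1.57 upright, more leans back from the robot (stop at 2.0). Starts between 1.5 and 1.85. The hinge is stiff: the lid (0.5 kg) stays at any angle and takes 1 to 6 N at its free edge to fold down. The lid is 170 mm from hinge to free edge, 250 mm wide, 24 mm thick; its outer face lies 24 mm off the hinge plane, 95 mm above the bench when shut.
- lid_hinge (a point): Middle of the lid's hinge line, at box x = +85 mm, y = 0, 71 mm above the bench; it turns with the lid: y along the hinge (the box's y), x from the free edge to the hinge, z out of the lid's outer face. A folded carrying handle lies on the outer face, 7 mm proud, 27 to 65 mm from the hinge and within 57 mm of the middle.
- lid_edge (a point): Middle of the lid's free edge, on its outer face (170 mm from the hinge, 24 mm off the hinge plane). Axes as point lid_hinge: shut, they are the box's axes.
- key_bow (a point): Centre of the red plastic bow of the key that sits in the lid's lock: 26 mm wide (its own x), 10 mm thick (its y), 28 mm tall (z, out of the lid). It is 26 mm off the lid's outer face, 128 mm from the hinge, midway across: 121 mm above the bench when the lid is shut. The bow begins 12 mm off the face. The frame turns with the key.
- key (a joint): Angle of the key in rad, growing clockwise seen from above the shut lid; at 0 the bow's width lies along the box's x; stop at 1.6. It starts between 0 and 0.2 and turns easily (0.1 N m). Somewhere between 0.5 and 1.25, unmarked and different each time, the cam lets the bolt slide out; from then on the key is held there, with about 0.2 rad of play each way, then a stop (0.3 N m).
- bolt (a joint): Travel of the sprung, stiffly greased bolt inside the lid in m: 0 drawn in, 0.008 fully shot (locked). It takes about 1 s to slide home once the key is at the place; a key turned faster than about 0.3 rad/s can pass the place before the bolt bites and is then turned back slowly. It enters its keeper only with the lid flush (within 0.015 rad); shot with the lid open it bars the lid.
- tweezers: Bystander: dark soldering tweezers, 145 mm long, lying on the soldering block.
- flux: Bystander: flux jar with green cap, 52 mm in diameter, 55 mm tall.
- tin_blue: Bystander: another small can with a blue cap, 48 mm in diameter, 45 mm tall.
- hammer: Bystander: small hammer with wooden handle, 230 mm long.
- mandrel: Bystander: steel ring mandrel, 320 mm long.
- pliers: Bystander: flat-nose pliers with orange handles, 150 mm long.
- ring_clamp: Bystander: wooden ring clamp, 170 mm long.
There are look-alikes about, which are no part of the job. Leave any pink or purple look-alike of the part that bears tin_center alone.

How it is judged (in metres and radians):
On the way, in this order (a step that is already met when the one before it is completed fails the run):
1. the tin stands in the empty compartment, let go (x of tin_center in the frame of box between -0.065 and 0.065 m and y of tin_center in the frame of box between -0.105 and -0.015 m and z of tin_center in the frame of box below 0.031 m and angle between tin_center's own z axis and vertical below 0.15 rad and contact force between the fingers and tin below 0.2 N), for 0.2 s.
2. the lid is folded shut, flush (value of joint lid below 0.02 rad), for 0.2 s.
3. the bolt has shot: the box is locked (value of joint bolt above 0.0065 m and value of joint lid below 0.02 rad), for 0.2 s.
At the end, for the whole second after the job is handed in: The tin stands upright (within 0.15 rad) on the floor of the empty compartment, the lid is shut within 0.02 rad and the bolt is shot by more than 6.5 mm (all of step 3 and x of tin_center in the frame of box between -0.065 and 0.065 m and y of tin_center in the frame of box between -0.105 and -0.015 m and z of tin_center in the frame of box below 0.031 m and angle between tin_center's own z axis and vertical below 0.15 rad); the robot touches nothing.
It fails at once if the lid is slammed (faster than 3 rad/s) (velocity of joint lid below -3 rad/s or velocity of joint lid above 3 rad/s).
It fails at once if the tin is dropped into the box (faster than 0.6 m/s within it) or falls over (angle between tin_center's own z axis and vertical above 0.7 rad or (z of tin_center in the frame of box below 0.05 m and horizontal distance between tin_center and box below 0.12 m and linear speed of tin above 0.6 m/s)).
It fails at once if another thing on the bench is shifted by more than 30 mm (distance of any of tweezers, flux, tin_blue, hammer, mandrel, pliers, ring_clamp from where it was at the start of the episode above 0.03 m).
It also fails if it takes over 72 s, if anything falls off the work surface, if the arm or the gripper's body presses on something with over 40 N, if the wrist force passes 120 N, or if a joint passes its speed limit or range.

ROBOT

A 6-joint arm with a two-finger parallel gripper is mounted at the origin on the work surface. World frame = base frame: x ahead of the robot, y to its left, z up, the work surface at z = 0. Lengths are in mm, angles in rad, forces in N, time in s.
With the tool pointing down it reaches from about 275 to 750 mm from the base axis. Payload 10.2 kg.
Tool frame: the origin (TCP) lies at the very end of the fingers, on their centre line; the grasp point (between the pads) lies 19 mm behind it; z points along the fingers, y is the line along which they close (so a half turn about z gives the same grasp; the last joint's range is limited). The gripper opens to 88 mm and grips with 3 to 60 N. Pads are 18 mm wide; open, the fingers measure 123 mm over their backs; the gripper's body (75 mm by 187 mm) begins 45 mm behind the grasp point.
Start: joints at [-1.365, 0.313, 1.498, -0, 1.331, -0.223], TCP at [218.273, -477.481, 238.72] pointing down, gripper open.
Joint ranges: [-2.94, 2.94], [-0.97, 2.17], [0.19, 2.56], [-1.23, 4.37], [0.02, 3.11], [-2.88, 2.88]. Speed limits (rad/s): [2.39, 2.39, 3.01, 3.14, 3.14, 3.14].

INTERFACE

Orientations are given as a unit quaternion [x, y, z, w].
In Python, from workcell import sense, capture, close_job gives the robot as it stands.
- The arm moves only by the tool carry_out, never from a script. Its argument "motion" is a list of rows, each a list of 3 entries, a list of its own where there are three numbers: the shift along the tool's x, y, z in m, then the turn about the tool's z in degrees, then the opening, from 0 (shut) to 1 (fully open). A call has exactly 8 rows; each row shifts and turns the commanded pose from where the row before left it, along the tool's axes as they then stand; what a row does not reach is not made up. A row lasts 1/8 s, in which the tool goes at most 62.5 mm and 10.7 degrees, less where a joint would pass 70% of its speed; a pose out of reach is approached as far as the arm can. A call is refused whole if a number of a shift passes 0.0625 or a number of a turn 10.7, either way. A call with a gripper value outside its range is refused whole. The fingers move at their own pace and stop on an object; "squeeze" is the grip in N (left out, the last holds). Time passes only in rows, so rows that do not move let the fingers close, or fill a call up. It gives the time, the measured TCP pose, the force, the opening and the grip force at its end, in the units of the state.
- sense(): the state, without advancing time (a new reading comes with each control period).
- capture(name): name is "scene" or "side" or "wrist"; returns a dict with "color" (384x512x3 uint8, blue, green, red), "mtx" (3x3 intrinsics, pixels), "pose" (4x4, takes a point from camera to world coordinates). Camera axes: x right, y up, looking along -z (the intrinsics and any distortion apply to the point x, -y, -z); pixel columns grow to the right and rows downward; lengths in mm; the calibration is good to about 2 mm. The wrist camera is an equidistant fisheye: a pixel r from the principal point sees the ray r / f radians off the axis. A picture is of the moment at which its call begins. There is no depth.
- close_job(): hands the job in; it is judged then, once.
The state is a dict: "time": time; "qpos": joint angles; "qvel": joint speeds; "joint_efforts": joint torques, N m; "tcp_pos": TCP position; "tool_rot": TCP orientation; "contact_force": force on the tool from outside, world axes, zero at the start; "ft_torque": the same for the moment, N m; "width": opening from 0.0 (shut) to 1.0 (fully open); "grip_force": force on a finger pad.
Only numpy, scipy, OpenCV 4.12 (cv2) and the standard library are available. Lean on these libraries where they do the work, as an engineer would, in place of code of your own. Each camera call takes 0.05 s, during which the arm holds its last target. There are 200 camera calls.

## Working session

There is one attempt and no reset: what is moved stays moved. The work goes in short steps, Python scripts to look and compute and a tool call to move; the robot and the scene stay as the last step left them, time stands still between calls to the robot, and variables do not carry over. Pictures are saved under pics/ and viewed, at most 10 in all, crops included, and the job is handed in when it is done.

Besides the shell and the picture viewer there is one more tool, called after "Emit:" by a JSON object that holds its "op" and its "data". carry_out: Moves the arm, as the interface text tells. Its arguments: {"type":"object","properties":{"motion":{"type":"array"},"squeeze":{"type":"number"}},"required":["motion"]}

```bash
mkdir -p pics; cat > h.py <<'E'
import numpy as np, cv2
from scipy.spatial.transform import Rotation as R
from workcell import sense, capture, close_job
def ray(c,u,v):
    K=c['mtx'];P=np.array(c['pose'])
    d=np.array([(u-K[0][2])/K[0][0],-(v-K[1][2])/K[1][1],-1.0])
    return P[:3,3],P[:3,:3]@d
def onz(c,u,v,z):
    o,d=ray(c,u,v);return o+d*(z-o[2])/d[2]
def proj(c,p):
    P=np.array(c['pose']);q=P[:3,:3].T@(np.array(p)-P[:3,3]);K=c['mtx']
    return K[0][0]*q[0]/-q[2]+K[0][2],K[1][1]*-q[1]/-q[2]+K[1][2]
E
python3 - <<'E'
from h import *
import pickle
ims={}
for n in('scene','side'):
    c=capture(n);ims[n]=c;print(n,np.round(c['mtx'],1).tolist(),np.round(c['pose'],3).tolist())
    cv2.imwrite(f'pics/{n}0.png',cv2.resize(c['color'],(800,600)))
pickle.dump(ims,open('ims0.pkl','wb'))
s=sense();print(s)
E
```

```text
scene [[480.3, 0.0, 254.7], [0.0, 480.3, 188.4], [0.0, 0.0, 1.0]] [[0.347, -0.753, 0.558, 1405.693], [0.938, 0.286, -0.197, -311.123], [-0.012, 0.592, 0.806, 1278.176], [0.0, 0.0, 0.0, 1.0]]
side [[436.8, 0.0, 260.0], [0.0, 436.8, 190.0], [0.0, 0.0, 1.0]] [[-0.995, 0.047, -0.087, 490.084], [-0.097, -0.642, 0.761, 960.362], [-0.019, 0.765, 0.643, 938.791], [0.0, 0.0, 0.0, 1.0]]
{'time': 0.1, 'qpos': array([-1.36538619e+00,  3.13355951e-01,  1.49832687e+00, -1.74531842e-05,
        1.33101074e+00, -2.23405585e-01]), 'qvel': array([ 8.62748841e-04, -1.95358357e-03, -2.96574086e-05, -6.62067390e-04,
        1.26228185e-03,  1.89007960e-03]), 'joint_efforts': array([ 1.77661990e-03, -4.02813435e+01, -2.52643096e+01,  6.95043476e-02,
        3.42619582e-02, -7.76374191e-05]), 'tcp_pos': array([ 218.2295441 , -477.25949605,  238.2506871 ]), 'tool_rot': array([ 9.77101964e-01,  2.12770884e-01, -3.52267091e-06, -5.50507227e-04]), 'contact_force': array([-0.05480126, -0.97527015,  0.02516568]), 'ft_torque': array([-0.00657862,  0.02095782, -0.00665812]), 'grip_force': 0.0, 'width': 0.9967745211883574}
```

View pics/scene0.png

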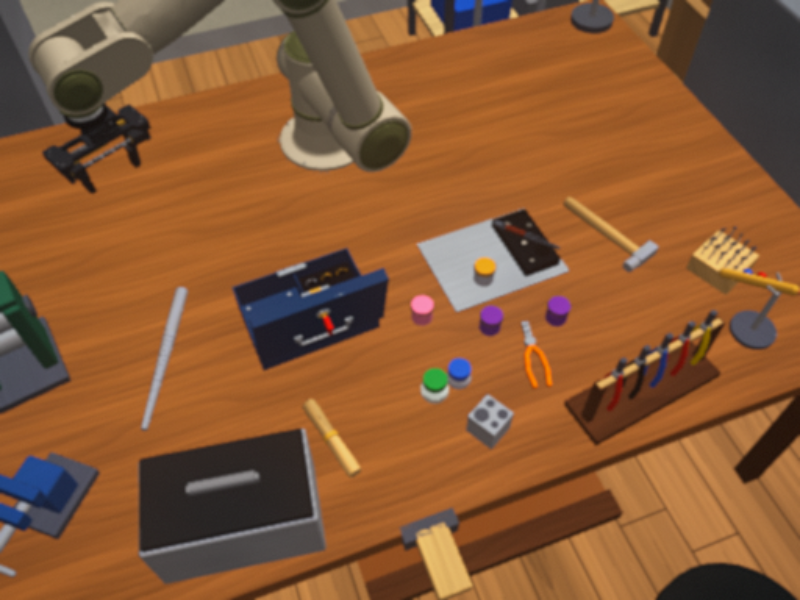

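View pics/side0.png

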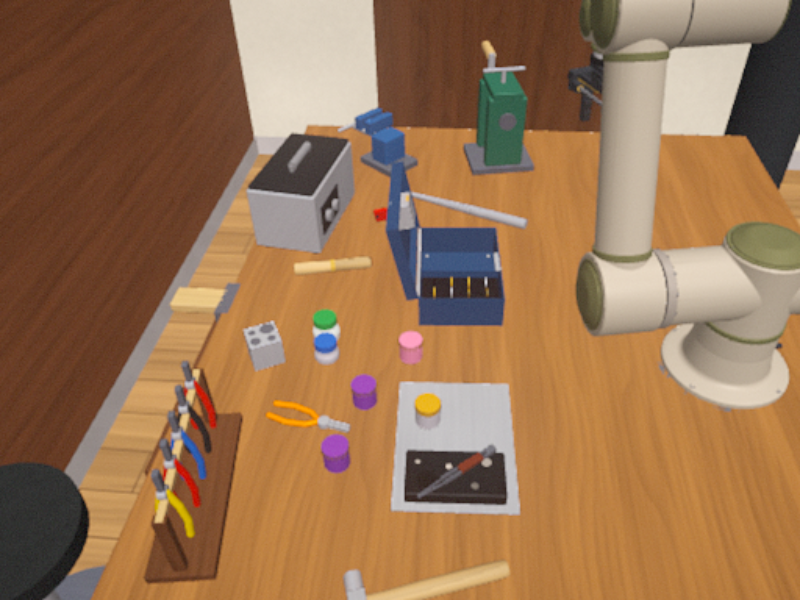

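The yellow/brass-lidded can on the steel plate (scene 485,267; side 428,405) is the one described. The pink can (scene 422,308) and the two purple ones (490,320 and 558,310) are look-alikes standing off the plate. I'll confirm with an enlarged crop and measure.

```bash
python3 - <<'E'
from h import *
import pickle
ims=pickle.load(open('ims0.pkl','rb'))
print(ims['side'].keys())
s=ims['side']['color'];sc=ims['scene']['color']
a=cv2.resize(s[90:290,230:340],None,fx=3,fy=3,interpolation=cv2.INTER_CUBIC)
b=cv2.resize(sc[150:250,140:265],None,fx=3,fy=3,interpolation=cv2.INTER_CUBIC)
t=cv2.resize(sc[130:220,255:380],None,fx=3,fy=3,interpolation=cv2.INTER_CUBIC)
o=np.zeros((600,330+375,3),np.uint8);o[:,:330]=a;o[:300,330:]=b;o[300:570,330:]=t
cv2.imwrite('pics/crop.png',o)
for n,c in ims.items():
    hsv=cv2.cvtColor(c['color'],cv2.COLOR_BGR2HSV)
    m=cv2.inRange(hsv,(14,170,150),(32,255,255))
    k,l,st,ce=cv2.connectedComponentsWithStats(m)
    for i in range(1,k):
        if st[i,4]>40: print(n,st[i],ce[i].round(1),onz(c,*ce[i],48).round(1))
    m=cv2.inRange(hsv,(0,200,150),(6,255,255))
    k,l,st,ce=cv2.connectedComponentsWithStats(m)
    for i in range(1,k):
        if st[i,4]>15: print(n,'red',st[i],ce[i].round(1))
E
```

```text
dict_keys(['color', 'mtx', 'pose'])
scene [242  23  34   9  41] [259.   27.2] [-231.  299.   48.]
scene [87 59 37 10 55] [105.1  63.4] [-231.3 -350.5   48. ]
scene [304 165  13  11 108] [309.9 170.3] [548.5 183.2  48. ]
scene [461 172  51  15 210] [488.5 178.7] [783.5 702.9  48. ]
scene [336 222  17  26 137] [343.3 233.8] [803.2 177.   48. ]
scene [207 267  25  37  86] [216.4 281.4] [ 816.9 -221.9   48. ]
scene red [207 202   6   9  32] [209.6 206.2]
side [495 136  16  11  43] [503.2 140.6] [-235.3 -432.1   48. ]
side [266 252  16  14 180] [273.3 258.5] [547.  187.1  48. ]
side [170 256  35  18 336] [187.4 265. ] [771.7 227.8  48. ]
side [107 313  18  31 187] [116. 328.] [895.4 426.9  48. ]
side [468 313  17  13  42] [477.6 320. ] [ 61.9 335.3  48. ]
side [485 348  12  14  54] [491.  355.2] [ 57.9 422.8  48. ]
side [481 354  31  30 235] [499.1 371.2] [ 51.9 458.3  48. ]
side [466 371  14  13  59] [472.4 378.2] [111.4 478.7  48. ]
side red [239 133   8   8  46] [243.2 136.6]
side red [125 244  13  30 122] [131.9 258.9]
side red [122 268   5   7  17] [123.9 271.3]
side red [112 294  16  31 142] [120.7 309.1]
```

View pics/crop.png

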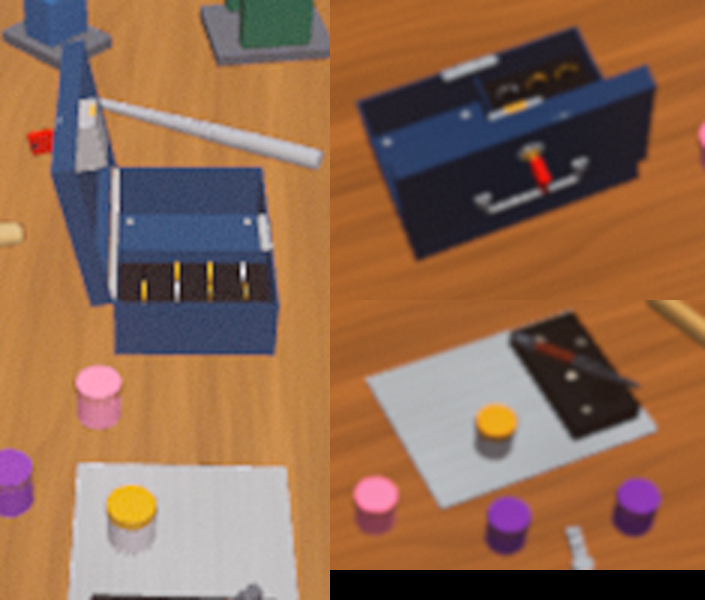

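The crop confirms it: the yellow-lidded metal can stands alone on the grey plate, lid at scene px (309,170) and side px (273,258). The box rim corners are also visible, the lid is nearly upright, and the red key is on its outer face.

```bash
python3 - <<'E'
from h import *
import pickle
ims=pickle.load(open('ims0.pkl','rb'))
S,C=ims['side'],ims['scene']
def tri(a,b):
    o1,d1=ray(C,*a);o2,d2=ray(S,*b)
    A=np.stack([d1,-d2],1);t=np.linalg.lstsq(A,o2-o1,rcond=None)[0]
    p,q=o1+d1*t[0],o2+d2*t[1];return ((p+q)/2).round(1),np.linalg.norm(p-q).round(1)
print('tin',tri((309.9,170.3),(273.3,258.5)))
print('key',tri((209.6,206.2),(243.2,136.6)))
sd=lambda u,v:(230+u/3,90+v/3); sn=lambda u,v:(140+(u-330)/3,150+v/3)
for n,p in dict(nr=(276,300),fr=(263,168),nl=(115,300),fl=(117,168)).items(): print('side rim',n,onz(S,*sd(*p),70).round(1))
for n,p in dict(nr=(274,353),nl=(116,353)).items(): print('side bot',n,onz(S,*sd(*p),0).round(1))
for n,p in dict(front_my=(360,103),front_py=(576,28)).items(): print('scene rim',n,onz(C,*sn(*p),70).round(1))
print('scene bot back -y',onz(C,*sn(418,258),0).round(1))
# lid free edge top, +y side outer
print('lid free +y',tri(sn(654,70),sd(80,43)), 'lid key',)
s=sense();print(R.from_quat(s['tool_rot']).as_matrix().round(2).tolist())
E
```

```text
tin (array([547. , 184.4,  45.2]), np.float64(0.6))
key (array([ 667. , -181.2,  190.3]), np.float64(3.9))
side rim nr [416.6 -81.3  70. ]
side rim fr [ 429.  -320.1   70. ]
side rim nl [581.4 -69.1  70. ]
side rim fl [ 598.8 -308.5   70. ]
side bot nr [413.7 -77.6   0. ]
side bot nl [580.5 -65.    0. ]
scene rim front_my [ 436.5 -318.9   70. ]
scene rim front_py [420.1 -75.   70. ]
scene bot back -y [ 597.4 -308.4    0. ]
lid free +y (array([647.3, -88.3, 325.9]), np.float64(83.8)) lid key
[[0.91, 0.42, -0.0], [0.42, -0.91, 0.0], [0.0, -0.0, -1.0]]
```

Emit:
{"op": "carry_out", "data": {"motion": [[[0.041,-0.0332,0],0,1],[[0.041,-0.0332,0],0,1],[[0.041,-0.0332,0],0,1],[[0.041,-0.0332,0],0,1],[[0.041,-0.0332,0],0,1],[[0.041,-0.0332,0],0,1],[[0.041,-0.0332,0],0,1],[[0.041,-0.0332,0],0,1]], "squeeze": 20}}

```text
time: 1.1
tcp_pos: [406.6, -97.9, 238.7]
tool_rot: [0.977, 0.213, -0.0, 0.0]
contact_force: [0.1, -0.1, -1.2]
width: 1.002
grip_force: 0.0
```

Emit:
{"op": "carry_out", "data": {"motion": [[[0.041,-0.0332,0],0,1],[[0.041,-0.0332,0],0,1],[[0.041,-0.0332,0],0,1],[[0.041,-0.0332,0],0,1],[[0.041,-0.0332,0],0,1],[[0.041,-0.0332,0],0,1],[[0,0,0],-8,1],[[0,0,0],-8,1]]}}

```text
time: 2.1
tcp_pos: [546.9, 184.5, 238.0]
tool_rot: [0.937, 0.349, -0.001, -0.0]
contact_force: [0.4, -0.3, -0.6]
width: 0.999
grip_force: 0.0
```

Emit:
{"op": "carry_out", "data": {"motion": [[[0,0,0.015],-8.4,1],[[0,0,0.015],-8.4,1],[[0,0,0.015],-8.4,1],[[0,0,0.015],-8.4,1],[[0,0,0.015],-8.4,1],[[0,0,0.015],-7.4,1],[[0,0,0],0,1],[[0,0,0],0,1]]}}

```text
time: 3.1
tcp_pos: [547.3, 183.9, 149.2]
tool_rot: [0.708, 0.706, 0.0, 0.0]
contact_force: [-0.1, 1.1, 0.5]
width: 1.003
grip_force: 0.0
```

Emit:
{"op": "carry_out", "data": {"motion": [[[0,0,0.025],0,1],[[0,0,0.025],0,1],[[0,0,0.025],0,1],[[0,0,0.02],0,1],[[0,0,0.018],0,1],[[0,0,0.012],0,1],[[0,0,0.006],0,1],[[0,0,0],0,1]]}}

```text
time: 4.1
tcp_pos: [547.1, 183.9, 17.7]
tool_rot: [0.707, 0.707, 0.0, 0.0]
contact_force: [-0.2, 0.1, -0.4]
width: 1.004
grip_force: 0.0
```

Emit:
{"op": "carry_out", "data": {"motion": [[[0,0,0],0,0.7],[[0,0,0],0,0.55],[[0,0,0],0,0.4],[[0,0,0],0,0.4],[[0,0,0],0,0.4],[[0,0,0],0,0.4],[[0,0,0],0,0.4],[[0,0,0],0,0.4]], "squeeze": 20}}

```text
time: 5.1
tcp_pos: [547.0, 183.9, 17.8]
tool_rot: [0.707, 0.707, -0.0, -0.0]
contact_force: [-2.0, -0.5, 1.5]
width: 0.492
grip_force: 20.0
```

Emit:
{"op": "carry_out", "data": {"motion": [[[0,0,-0.015],0,0.4],[[0,0,-0.02],10.6,0.4],[[0,0,-0.02],10.6,0.4],[[0,0,-0.02],10.6,0.4],[[0,0,-0.02],10.6,0.4],[[0,0,-0.02],10.6,0.4],[[0,0,-0.02],10.6,0.4],[[0,0,0],10.6,0.4]]}}

```text
time: 6.1
tcp_pos: [547.7, 184.0, 155.1]
tool_rot: [0.991, 0.134, 0.002, 0.0]
contact_force: [0.1, -0.1, -2.5]
width: 0.494
grip_force: 20.0
```

Emit:
{"op": "carry_out", "data": {"motion": [[[0,0,0],10.6,0.4],[[0,0,0],1.4,0.4],[[-0.008,0.025,0],0,0.4],[[-0.01,0.04,0],0,0.4],[[-0.01,0.05,0],0,0.4],[[-0.01,0.05,0],0,0.4],[[-0.01,0.055,0],0,0.4],[[-0.01,0.055,0],0,0.4]]}}

```text
time: 7.1
tcp_pos: [506.8, -96.0, 153.2]
tool_rot: [0.999, 0.035, 0.0, 0.0]
contact_force: [1.5, -0.1, -2.1]
width: 0.493
grip_force: 20.0
```

```bash
python3 - <<'E'
from h import *
s=sense();print(s['tcp_pos'],s['width'],s['grip_force'],s['qpos'].round(2))
M=R.from_quat(s['tool_rot']).as_matrix();print(M.round(3).tolist())
print((M.T@(np.array([512,-255,s['tcp_pos'][2]])-s['tcp_pos'])).round(1))
E
```

```text
[506.84896877 -96.00363948 153.23463692] 0.49286768449968144 20.00086359679699 [-0.41  0.38  1.64  0.    1.12  1.09]
[[0.998, 0.07, 0.001], [0.07, -0.998, -0.0], [0.001, 0.0, -1.0]]
[ -5.9 159.    0. ]
```

Emit:
{"op": "carry_out", "data": {"motion": [[[-0.001,0.04,0],0,0.4],[[-0.001,0.04,0],0,0.4],[[-0.001,0.035,0],0,0.4],[[-0.001,0.025,0],0,0.4],[[-0.001,0.014,0],0,0.4],[[-0.001,0.005,0],0,0.4],[[0,0,0.0],0,0.4],[[0,0,0],0,0.4]]}}

```text
time: 8.1
tcp_pos: [511.8, -252.6, 152.8]
tool_rot: [0.999, 0.033, -0.0, -0.0]
contact_force: [-0.3, -0.5, -2.4]
width: 0.493
grip_force: 20.0
```

```bash
python3 - <<'E'
from h import *
S=capture('side');W=capture('wrist');s=sense();print(s['tcp_pos'])
a=cv2.resize(S['color'][60:240,210:400],None,fx=2,fy=2,interpolation=cv2.INTER_CUBIC)
b=W['color']
o=np.zeros((384,380+512-112,3),np.uint8);o[:360,:380]=a;o[:,380:]=cv2.resize(b,(400,300))[0:300].repeat(1,0) if 0 else cv2.copyMakeBorder(cv2.resize(b,(400,300)),0,84,0,0,0)
cv2.imwrite('pics/place.png',o)
E
```

```text
[ 511.82767114 -252.75890134  152.80829579]
```

View pics/place.png

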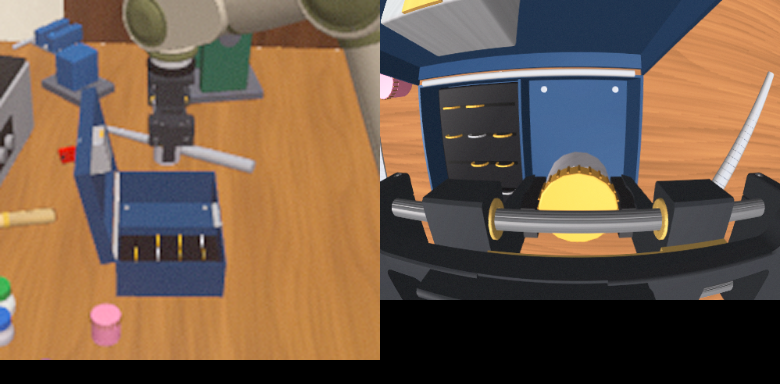

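The tin hangs over the middle of the empty compartment (wrist view: lid at 578,205, compartment between columns 525 and 640). Lowering.

Emit:
{"op": "carry_out", "data": {"motion": [[[0,0,0.015],0,0.4],[[0,0,0.02],0,0.4],[[0,0,0.02],0,0.4],[[0,0,0.02],0,0.4],[[0,0,0.02],0,0.4],[[0,0,0.015],0,0.4],[[0,0,0.01],0,0.4],[[0,0,0],0,0.4]]}}

```text
time: 9.2
tcp_pos: [511.5, -253.2, 32.2]
tool_rot: [0.999, 0.033, -0.0, -0.0]
contact_force: [0.0, -0.4, -2.8]
width: 0.497
grip_force: 20.0
```

Emit:
{"op": "carry_out", "data": {"motion": [[[0,0,0.003],0,0.4],[[0,0,0.003],0,0.4],[[0,0,0.003],0,0.4],[[0,0,0.002],0,0.4],[[0,0,0.0015],0,0.4],[[0,0,0.0015],0,0.4],[[0,0,0.001],0,0.4],[[0,0,0],0,0.4]]}}

```text
time: 10.2
tcp_pos: [511.7, -253.4, 17.7]
tool_rot: [0.999, 0.033, -0.0, -0.0]
contact_force: [-0.1, -0.0, -1.8]
width: 0.495
grip_force: 20.0
```

Emit:
{"op": "carry_out", "data": {"motion": [[[0,0,0.0005],0,0.4],[[0,0,0.0005],0,0.4],[[0,0,0],0,0.4],[[0,0,0],0,0.52],[[0,0,0],0,0.58],[[0,0,0],0,0.64],[[0,0,0],0,0.66],[[0,0,0],0,0.66]]}}

```text
time: 11.2
tcp_pos: [511.7, -253.4, 16.7]
tool_rot: [0.999, 0.033, 0.0, 0.0]
contact_force: [-0.2, -0.7, 0.2]
width: 0.658
grip_force: 0.0
```

Emit:
{"op": "carry_out", "data": {"motion": [[[0,0,-0.01],0,0.66],[[0,0,-0.025],0,0.66],[[0,0,-0.035],0,0.66],[[0,0,-0.045],0,0.5],[[0,0,-0.045],0,0.2],[[0,0,-0.045],0,0],[[0,0,-0.045],0,0],[[0,0,-0.04],0,0]]}}

```text
time: 12.2
tcp_pos: [511.5, -253.2, 309.3]
tool_rot: [0.999, 0.033, 0.001, 0.0]
contact_force: [-0.5, 0.2, 0.2]
width: 0.116
grip_force: 0.0
```

Emit:
{"op": "carry_out", "data": {"motion": [[[0.03,-0.018,0],0,0],[[0.036,-0.0225,0],0,0],[[0.036,-0.0225,0],0,0],[[0.036,-0.0225,0],0,0],[[0.036,-0.0225,0],0,0],[[0,0,0],0,0],[[0,0,0],0,0],[[0,0,0],0,0]]}}

```text
time: 13.2
tcp_pos: [677.5, -135.0, 307.5]
tool_rot: [0.999, 0.032, 0.0, 0.0]
contact_force: [-0.5, 0.2, 0.0]
width: 0.003
grip_force: 0.0
```

```bash
python3 - <<'E'
from h import *
S=capture('side');C=capture('scene');s=sense();print(s['tcp_pos'],s['width'],s['contact_force'].round(1))
a=cv2.resize(S['color'][50:240,210:340],None,fx=3,fy=3,interpolation=cv2.INTER_CUBIC)
b=cv2.resize(C['color'][90:260,130:265],None,fx=3,fy=3,interpolation=cv2.INTER_CUBIC)
o=np.zeros((570,795,3),np.uint8);o[:,:390]=a;o[:510,390:]=b
cv2.imwrite('pics/behind.png',o)
for n,c in(('scene',C),('side',S)):
  for p in(s['tcp_pos'],): print(n,np.round(proj(c,p),1))
E
```

```text
[ 677.70467122 -134.90419365  307.39499673] 0.007940793351058587 [ 0.3 -0.3  0.5]
scene [224.7 178.9]
side [236.2 110.5]
```

View pics/behind.png

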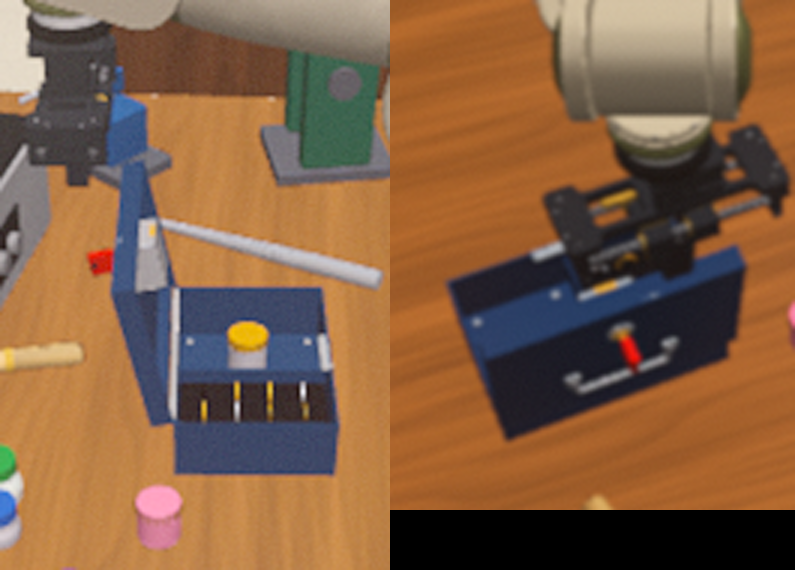

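Tin stands upright in its compartment (side crop 248,345); the closed fingers are behind the lid, clear of the key. Now fold the lid.

Emit:
{"op": "carry_out", "data": {"motion": [[[0,0,0.03],0,0],[[0,0,0.03],0,0],[[0,0,0.031],0,0],[[0,0,0],0,0],[[-0.014,0,0],0,0],[[-0.014,0,0],0,0],[[-0.014,0,0],0,0],[[-0.013,0,0],0,0]]}}

```text
time: 14.3
tcp_pos: [624.5, -138.3, 219.3]
tool_rot: [0.999, 0.033, 0.004, 0.001]
contact_force: [4.2, 1.1, 3.6]
width: 0.003
grip_force: 2.6
```

Emit:
{"op": "carry_out", "data": {"motion": [[[-0.013,0,0],0,0],[[-0.013,0,0],0,0],[[-0.014,0,0],0,0],[[-0.014,0,0.002],0,0],[[-0.014,0,0.004],0,0],[[-0.014,0,0.005],0,0],[[0,0,0],0,0],[[0,0,0],0,0]]}}

```text
time: 15.3
tcp_pos: [542.1, -143.4, 205.7]
tool_rot: [0.999, 0.033, 0.001, 0.0]
contact_force: [0.8, -0.8, 0.6]
width: 0.004
grip_force: 0.1
```

```bash
cat > bx.py <<'E'
from h import *
s=sense();th=.067;X=np.array([np.cos(th),np.sin(th)]);Y=np.array([-np.sin(th),np.cos(th)])
d=s['tcp_pos'][:2]-np.array([508,-195]);print('box x-85,y,z-71',(d@X-85).round(1),(d@Y).round(1),(s['tcp_pos'][2]-71).round(1),'F',s['contact_force'].round(1),'t',s['time'])
E
python3 bx.py
```

```text
box x-85,y,z-71 -47.6 49.2 134.7 F [ 0.8 -0.8  0.6] t 15.3
```

Emit:
{"op": "carry_out", "data": {"motion": [[[-0.013,0,0.006],0,0],[[-0.013,0,0.008],0,0],[[-0.012,0,0.009],0,0],[[-0.01,0,0.01],0,0],[[-0.01,0,0.011],0,0],[[-0.009,0,0.012],0,0],[[-0.007,0,0.013],0,0],[[-0.006,0,0.013],0,0]]}}

```text
time: 16.3
tcp_pos: [461.8, -148.6, 122.2]
tool_rot: [0.999, 0.033, 0.0, 0.0]
contact_force: [0.9, 0.0, 0.8]
width: 0.006
grip_force: 0.5
```

Emit:
{"op": "carry_out", "data": {"motion": [[[-0.003,0,0.007],0,0],[[-0.002,0,0.006],0,0],[[-0.001,0,0.005],0,0],[[-0.001,0,0.004],0,0],[[0,0,0.003],0,0],[[0,0,0.002],0,0],[[0,0,0],0,0],[[0,0,0],0,0]]}}

```text
time: 17.3
tcp_pos: [454.8, -148.9, 95.8]
tool_rot: [0.999, 0.033, 0.0, 0.0]
contact_force: [0.0, 0.8, 0.5]
width: 0.001
grip_force: 0.0
```

```bash
python3 bx.py
```

```text
box x-85,y,z-71 -135.0 49.5 24.8 F [0.  0.8 0.5] t 17.3
```

Emit:
{"op": "carry_out", "data": {"motion": [[[0,0,0.0005],0,0],[[0,0,0.0005],0,0],[[0,0,0.0005],0,0],[[0,0,0],0,0],[[0,0,0.0005],0,0],[[0,0,0],0,0],[[0,0,0],0,0],[[0,0,0],0,0]]}}

```text
time: 18.3
tcp_pos: [454.9, -148.9, 95.3]
tool_rot: [0.999, 0.033, 0.0, 0.0]
contact_force: [-6.9, 2.7, 19.0]
width: 0.01
grip_force: 9.6
```

Emit:
{"op": "carry_out", "data": {"motion": [[[0,0,-0.01],0,0],[[0,0,-0.02],0,0],[[-0.02,0,-0.03],0,0.2],[[-0.03,0,-0.03],0,0.45],[[-0.03,0,0],0,0.45],[[0,0,0],0,0.45],[[0,0,0],0,0.45],[[0,0,0],0,0.45]]}}

```text
time: 19.3
tcp_pos: [375.4, -154.1, 183.5]
tool_rot: [0.999, 0.033, -0.0, -0.0]
contact_force: [-0.1, -0.1, -0.4]
width: 0.454
grip_force: 0.0
```

```bash
python3 - <<'E'
from h import *
S=capture('side');C=capture('scene')
a=cv2.resize(S['color'][90:215,210:350],None,fx=2.8,fy=2.8,interpolation=cv2.INTER_CUBIC)
b=cv2.resize(C['color'][130:240,130:265],None,fx=2.8,fy=2.8,interpolation=cv2.INTER_CUBIC)
o=np.zeros((360,790,3),np.uint8);o[:a.shape[0],:a.shape[1]]=a;o[:b.shape[0],400:400+b.shape[1]]=b
cv2.imwrite('pics/shut.png',o)
P={}
for n,c in(('scene',C),('side',S)):
    m=cv2.inRange(cv2.cvtColor(c['color'],cv2.COLOR_BGR2HSV),(0,170,110),(8,255,255)).copy()
    r=np.zeros_like(m);u,v=map(int,proj(c,(465,-198,121)));r[v-25:v+25,u-25:u+25]=m[v-25:v+25,u-25:u+25]
    ys,xs=np.nonzero(r);P[n]=(xs.mean(),ys.mean());print(n,(u,v),len(xs),np.round(P[n],1),onz(c,*P[n],121).round(1))
    pts=np.array([onz(c,x,y,128)[:2] for x,y in zip(xs,ys)]);w,V=np.linalg.eigh(np.cov(pts.T));print('axis',V[:,1].round(2),np.sqrt(w).round(1))
o1,d1=ray(C,*P['scene']);o2,d2=ray(S,*P['side']);t=np.linalg.lstsq(np.stack([d1,-d2],1),o2-o1,rcond=None)[0]
print('key',(o1+d1*t[0]).round(1),(o2+d2*t[1]).round(1))
E
python3 bx.py
```

```text
scene (187, 170) 18 [187.3 168.3] [ 457.5 -196.5  121. ]
axis [-1.    0.06] [ 1.7 13.5]
side (307, 153) 47 [307.9 154. ] [ 463.8 -197.6  121. ]
axis [0.06 1.  ] [ 6.4 11.1]
key [ 460.8 -196.9  125. ] [ 463.9 -195.3  122.6]
box x-85,y,z-71 -214.7 49.7 112.5 F [ 0.6 -0.5 -0.2] t 19.4
```

View pics/shut.png

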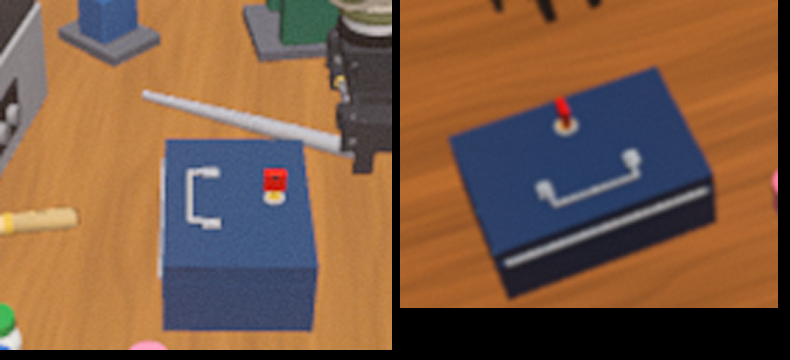

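Lid is flush; the red key stands at side crop (275,182), scene crop (563,110), bow along box x. Going to grip it.

Emit:
{"op": "carry_out", "data": {"motion": [[[0.022,0.0125,0],0,0.45],[[0.022,0.012,0],0,0.45],[[0.022,0.012,0],0,0.45],[[0.0195,0.0125,0],0,0.45],[[0,0,0],5,0.45],[[0,0,0.015],0,0.45],[[0,0,0.01],0,0.45],[[0,0,0],0,0.45]]}}

```text
time: 20.4
tcp_pos: [463.0, -197.1, 157.6]
tool_rot: [1.0, -0.01, -0.001, -0.001]
contact_force: [0.5, 0.3, 0.0]
width: 0.45
grip_force: 0.0
```

```bash
python3 - <<'E'
from h import *
W=capture('wrist');s=sense();print(s['tcp_pos'],s['qpos'].round(2));cv2.imwrite('pics/w2.png',W['color'])
E
python3 bx.py
```

```text
[ 463.2422999  -197.27529876  158.32325074] [-0.64  0.35  1.67 -0.    1.12  0.96]
box x-85,y,z-71 -129.8 0.7 87.3 F [-0.5  0.2  0.2] t 20.45
```

View pics/w2.png

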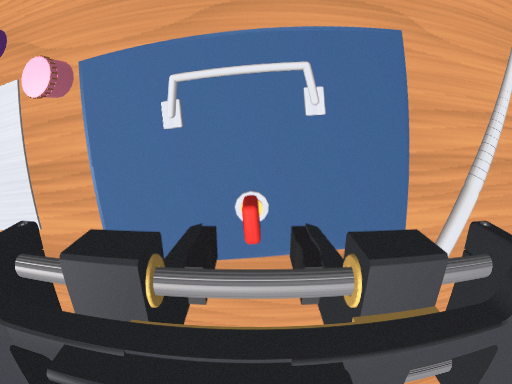

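The wrist view shows the red bow (252,220) midway between the fingers (200 and 308). Lower and close.

Emit:
{"op": "carry_out", "data": {"motion": [[[0,0,0.012],0,0.45],[[0,0,0.014],0,0.45],[[0,0,0.014],0,0.45],[[0,0,0.01],0,0.45],[[0,0,0.004],0,0.45],[[0,0,0],0,0.3],[[0,0,0],0,0.2],[[0,0,0],0,0.15]], "squeeze": 12}}

```text
time: 21.45
tcp_pos: [463.6, -197.1, 105.0]
tool_rot: [1.0, -0.011, 0.0, -0.0]
contact_force: [1.0, 7.4, 3.4]
width: 0.159
grip_force: 3.5
```

Emit:
{"op": "carry_out", "data": {"motion": [[[0,0,0],0,0.12],[[0,0,0],0,0.1],[[0,0,0],0,0.06],[[0,0,0],0,0.03],[[0,0,0],0,0],[[0,0,0],0,0],[[0,0,0],0,0],[[0,0,0],0,0]], "squeeze": 12}}

```text
time: 22.45
tcp_pos: [463.9, -195.8, 105.0]
tool_rot: [1.0, -0.011, 0.001, -0.001]
contact_force: [3.1, 10.3, 3.1]
width: 0.113
grip_force: 12.0
```

```bash
cat > st.py <<'E'
from h import *
s=sense();M=R.from_quat(s['tool_rot']).as_matrix()
print('key est',round(.067-np.arctan2(M[1,0],M[0,0]),3),'tq',s['ft_torque'].round(2),'F',s['contact_force'].round(1),'w',round(s['width']*88,1),'g',round(s['grip_force'],1),'q6',s['qpos'][5].round(2),'t',s['time'],s['tcp_pos'].round(1))
E
python3 st.py
```

```text
key est 0.089 tq [ 1.69 -0.5  -0.  ] F [ 3.1 10.3  3.1] w 9.9 g 12.0 q6 0.96 t 22.45 [ 463.9 -195.8  105. ]
```

Emit:
{"op": "carry_out", "data": {"motion": [[[0,-0.001,0],2,0],[[0,-0.0005,0],2,0],[[0,0,0],2,0],[[0,0,0],2,0],[[0,0,0],2,0],[[0,0,0],2,0],[[0,0,0],2,0],[[0,0,0],2,0]]}}

```text
time: 23.45
tcp_pos: [463.9, -195.9, 105.0]
tool_rot: [0.989, -0.151, 0.001, -0.0]
contact_force: [4.2, 3.1, 2.1]
width: 0.11
grip_force: 12.0
```

```bash
python3 st.py
```

```text
key est 0.37 tq [ 0.65 -0.59  0.13] F [4.2 3.1 2.1] w 9.7 g 12.0 q6 1.24 t 23.45 [ 463.9 -195.9  105. ]
```

Emit:
{"op": "carry_out", "data": {"motion": [[[0,0,0],1.2,0],[[0,0,0],1.2,0],[[0,0,0],1.2,0],[[0,0,0],1.2,0],[[0,0,0],1.2,0],[[0,0,0],1.2,0],[[0,0,0],1.2,0],[[0,0,0],1.2,0]]}}

```text
time: 24.45
tcp_pos: [463.8, -196.0, 105.0]
tool_rot: [0.973, -0.233, 0.001, 0.0]
contact_force: [3.5, 3.2, 2.2]
width: 0.114
grip_force: 12.0
```

```bash
python3 st.py
```

```text
key est 0.537 tq [ 0.49 -0.61  0.04] F [3.5 3.2 2.2] w 10.0 g 12.0 q6 1.41 t 24.45 [ 463.8 -196.   105. ]
```

Emit:
{"op": "carry_out", "data": {"motion": [[[0,0,0],1.2,0],[[0,0,0],1.2,0],[[0,0,0],1.2,0],[[0,0,0],1.2,0],[[0,0,0],1.2,0],[[0,0,0],1.2,0],[[0,0,0],1.2,0],[[0,0,0],1.2,0]]}}

```text
time: 25.45
tcp_pos: [463.8, -196.1, 105.0]
tool_rot: [0.95, -0.313, 0.001, 0.0]
contact_force: [4.4, 2.0, 3.9]
width: 0.111
grip_force: 12.0
```

```bash
python3 st.py
```

```text
key est 0.704 tq [ 0.41 -0.71  0.05] F [4.4 2.  3.9] w 9.8 g 12.0 q6 1.57 t 25.45 [ 463.8 -196.1  105. ]
```

Emit:
{"op": "carry_out", "data": {"motion": [[[0,0,0],1.2,0],[[0,0,0],1.2,0],[[0,0,0],1.2,0],[[0,0,0],1.2,0],[[0,0,0],1.2,0],[[0,0,0],1.2,0],[[0,0,0],1.2,0],[[0,0,0],1.2,0]]}}

```text
time: 26.45
tcp_pos: [463.7, -196.2, 105.0]
tool_rot: [0.92, -0.392, 0.0, 0.0]
contact_force: [5.2, 1.2, 4.5]
width: 0.115
grip_force: 12.0
```

```bash
python3 st.py
```

```text
key est 0.872 tq [ 0.39 -0.72  0.1 ] F [5.2 1.2 4.5] w 10.1 g 12.0 q6 1.74 t 26.45 [ 463.7 -196.2  105. ]
```

Emit:
{"op": "carry_out", "data": {"motion": [[[0,0,0],1.2,0],[[0,0,0],1.2,0],[[0,0,0],1.2,0],[[0,0,0],1.2,0],[[0,0,0],1.2,0],[[0,0,0],1.2,0],[[0,0,0],1.2,0],[[0,0,0],1.2,0]]}}

```text
time: 27.45
tcp_pos: [463.6, -196.3, 105.0]
tool_rot: [0.884, -0.467, 0.0, 0.0]
contact_force: [2.8, 1.2, 5.2]
width: 0.115
grip_force: 12.0
```

```bash
python3 st.py
```

```text
key est 1.039 tq [ 0.26 -0.52  0.25] F [2.8 1.2 5.2] w 10.1 g 12.0 q6 1.91 t 27.45 [ 463.6 -196.3  105. ]
```

Emit:
{"op": "carry_out", "data": {"motion": [[[0,0,0],1.2,0],[[0,0,0],1.2,0],[[0,0,0],1.2,0],[[0,0,0],1.2,0],[[0,0,0],1.2,0],[[0,0,0],1.2,0],[[0,0,0],1.2,0],[[0,0,0],1.2,0]]}}

```text
time: 28.45
tcp_pos: [463.3, -196.0, 104.8]
tool_rot: [0.842, -0.539, -0.0, 0.0]
contact_force: [2.8, 1.8, 5.8]
width: 0.141
grip_force: 14.0
```

```bash
python3 st.py
```

```text
key est 1.206 tq [ 0.52 -0.34  0.33] F [2.8 1.8 5.8] w 12.4 g 14.0 q6 2.08 t 28.45 [ 463.3 -196.   104.8]
```

Torque has reached 0.33 N m and the fingers are being spread, so the key seems to be against a stop. I'll turn back slowly to check that it is held on both sides.

Emit:
{"op": "carry_out", "data": {"motion": [[[0,0,0],-1.5,0],[[0,0,0],-1.5,0],[[0,0,0],-1.5,0],[[0,0,0],-1.5,0],[[0,0,0],-1.5,0],[[0,0,0],-1.5,0],[[0,0,0],-1.5,0],[[0,0,0],-1.5,0]]}}

```text
time: 29.45
tcp_pos: [463.5, -196.1, 104.9]
tool_rot: [0.894, -0.448, 0.0, 0.0]
contact_force: [2.7, 1.2, 4.6]
width: 0.115
grip_force: 11.7
```

```bash
python3 st.py
```

```text
key est 0.995 tq [ 0.26 -0.51  0.08] F [2.7 1.2 4.6] w 10.2 g 11.7 q6 1.87 t 29.45 [ 463.5 -196.1  104.9]
```

Emit:
{"op": "carry_out", "data": {"motion": [[[0,0,0],-1.5,0],[[0,0,0],-1.5,0],[[0,0,0],-1.5,0],[[0,0,0],-1.5,0],[[0,0,0],-1.5,0],[[0,0,0],-1.5,0],[[0,0,0],-1.5,0],[[0,0,0],-1.5,0]]}}

```text
time: 30.45
tcp_pos: [463.6, -196.0, 104.8]
tool_rot: [0.936, -0.352, 0.0, 0.0]
contact_force: [3.8, 1.5, 4.8]
width: 0.11
grip_force: 12.0
```

```bash
python3 st.py
```

```text
key est 0.786 tq [ 0.25 -0.64 -0.09] F [3.8 1.5 4.8] w 9.7 g 12.0 q6 1.66 t 30.45 [ 463.6 -196.   104.8]
```

Emit:
{"op": "carry_out", "data": {"motion": [[[0,0,0],-1.5,0],[[0,0,0],-1.5,0],[[0,0,0],-1.5,0],[[0,0,0],-1.5,0],[[0,0,0],-1.5,0],[[0,0,0],-1.5,0],[[0,0,0],-1.5,0],[[0,0,0],-1.5,0]]}}

```text
time: 31.45
tcp_pos: [463.6, -196.0, 104.8]
tool_rot: [0.968, -0.252, 0.0, -0.0]
contact_force: [4.5, 2.3, 5.6]
width: 0.121
grip_force: 12.0
```

```bash
python3 st.py
```

```text
key est 0.576 tq [ 0.24 -0.72 -0.25] F [4.5 2.3 5.6] w 10.7 g 12.0 q6 1.45 t 31.45 [ 463.6 -196.   104.8]
```

Emit:
{"op": "carry_out", "data": {"motion": [[[0,0,0],-1,0],[[0,0,0],-1,0],[[0,0,0],-1,0],[[0,0,0],-1,0],[[0,0,0],0,0],[[0,0,0],0,0],[[0,0,0],0,0],[[0,0,0],0,0]]}}

```text
time: 32.45
tcp_pos: [463.6, -195.9, 104.7]
tool_rot: [0.976, -0.218, 0.0, -0.0]
contact_force: [5.2, 0.8, 4.5]
width: 0.129
grip_force: 12.9
```

```bash
python3 st.py
```

```text
key est 0.507 tq [ 0.32 -0.77 -0.23] F [5.2 0.8 4.5] w 11.3 g 12.9 q6 1.38 t 32.45 [ 463.6 -195.9  104.7]
```

The key is held at about 0.62 and 1.03 rad with free play between, so the bolt has bitten at about 0.84. I'll centre the key, let go and withdraw.

Emit:
{"op": "carry_out", "data": {"motion": [[[0,0,0],2,0],[[0,0,0],2,0],[[0,0,0],2,0],[[0,0,0],2,0],[[0,0,0],2,0],[[0,0,0],2,0],[[0,0,0],2,0],[[0,0,0],2,0]]}}

```text
time: 33.45
tcp_pos: [463.3, -195.8, 104.7]
tool_rot: [0.936, -0.353, -0.0, -0.0]
contact_force: [3.3, 1.4, 5.3]
width: 0.113
grip_force: 12.0
```

Emit:
{"op": "carry_out", "data": {"motion": [[[0,0,0],2,0],[[0,0,0],0,0],[[0,0,0],0,0],[[0,0,0],0,0],[[0,0,0],0,0.2],[[0,0,0],0,0.3],[[0,0,0],0,0.45],[[0,0,0],0,0.45]]}}

```text
time: 34.45
tcp_pos: [463.3, -195.9, 104.5]
tool_rot: [0.93, -0.368, -0.0, -0.0]
contact_force: [0.9, 1.1, -0.3]
width: 0.45
grip_force: 0.0
```

Emit:
{"op": "carry_out", "data": {"motion": [[[0,0,-0.01],0,0.45],[[0,0,-0.02],0,0.45],[[0,0,-0.03],0,0.45],[[0,0,-0.04],0,0.45],[[0,0,-0.04],0,0.45],[[0,0,-0.04],0,0.45],[[0,0,0],0,0.45],[[0,0,0],0,0.45]]}}

```text
time: 35.45
tcp_pos: [463.2, -195.7, 284.2]
tool_rot: [0.93, -0.368, -0.0, -0.0]
contact_force: [-0.0, -0.2, 0.2]
width: 0.45
grip_force: 0.0
```

```bash
python3 st.py; python3 - <<'E'
from h import *
S=capture('side')
cv2.imwrite('pics/end.png',cv2.resize(S['color'][80:240,180:380],None,fx=3,fy=3,interpolation=cv2.INTER_CUBIC))
E
```

```text
key est 0.822 tq [ 0.09 -0.    0.01] F [-0.  -0.2  0.2] w 39.6 g 0.0 q6 1.69 t 35.45 [ 463.2 -195.7  284.2]
```

View pics/end.png

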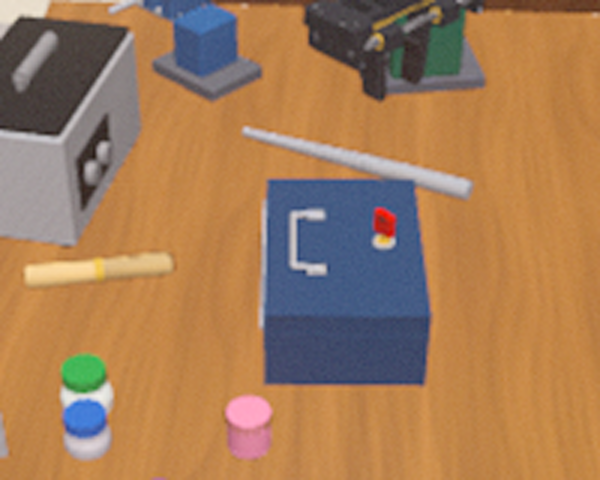

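The lid is flush, the key stands turned at about 0.8 rad (384,222), the gripper is clear and the neighbouring things have not moved.

```bash
python3 -c "
from workcell import close_job
print(close_job())"
```

```text
the job is handed in; nothing more can be done
None
```

The job is handed in: the tin stands upright in the empty compartment, the lid is flush and the key is at about 0.82 rad in the lock; I inferred that the bolt is home from the key being held at about 0.62 and 1.03 rad, and no verdict came back.

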